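Nip up a spotlight's lens ring with the pin spanner

TASK

The retaining ring of the spotlight lens is only finger-tight. Take the pin spanner from its stand, seat both prongs fully in the ring's two holes before you turn it, turn the ring clockwise until it comes home on its seat and nip it up to about 0.4 newton metres without overdoing it, keeping off the glass and never leaning hard on the ring. Then put the spanner back upright, fully down in its stand, and leave the other things where they lie.

Things in the scene. Friction and masses are not known exactly. Their poses are not given: they have to be found in the camera images.
- lens_barrel: black lens barrel of a stage spotlight, 97 mm across, clamped upright, immovable, in a bright 130 x 130 mm cradle plate; lens and retaining ring look up. Origin on the barrel's axis at the case top's height, z up. Its -x side is its front: there sit the cradle's clamp screw and the barrel's small bright alignment lug. At the start the ring's two holes lie within 0.5 rad of the line of its x axis
- ring_face (a point): on the barrel's axis, level with the retaining ring's flat top face, 78 mm above the case top (barrel's rim 1 mm lower); axes as the barrel's. Bare-metal ring, outer diameter 76, inner 48 mm, with two blind holes opposite each other: 7 mm diameter, 5 mm deep, centres 30 mm from the axis. The thread is so fine that the face keeps its height
- lens: the dome of the glass lens inside the ring, 47 mm across, its crown 3.5 mm below the ring's face; origin on the axis
- lock_ring (a joint): ring angle, rad: 0 = home, negative = that far to go; grows clockwise from above. Drags with 0.12 N m, stays where left, comes up hard on its seat at 0, then yields 0.006 rad per 0.2 N m more. The line through the holes is the barrel's x axis turned counterclockwise by -(angle + 0.95) rad, plus up to 0.3 rad either way, unknown, as threads start anywhere: look or feel for the holes
- pin_spanner: steel two-prong pin spanner, upright in its stand. Origin midway between the prong tips, x through both prongs, z up. Cross bar 76 (x) x 12 x 14 mm; under its ends round prongs 5 mm thick, 7 mm long, 60 mm apart, tips chamfered 1 mm; stem 30 mm wide (x), top 91 mm above the tips, black grip plates 28 mm wide, 35 to 87 mm above the tips, 16 mm thick in y: grip across y. 0.11 to 0.19 kg
- prong_a (a point): middle of the tip of the prong on the spanner's +x side
- prong_b (a point): middle of the tip of the prong on the spanner's -x side
- grip (a point): middle of the black grip plates of the spanner, 61 mm above the prong tips
- stand: fixed wooden block that holds the spanner, 104 x 46 mm, 34 mm high, with two holes of 9 mm diameter and 12 mm depth in its top, 60 mm apart along its x; origin under its middle, z up
- stand_seat (a point): where the spanner's origin lies when it stands home in the block: on the block's axis, 27 mm above the case top (the prongs 7 mm in the holes, the bar resting on the block)
- wipes_pack: soft white film pack of wipes, 153 x 114 x 31 mm; origin under its middle
- screwdriver: small screwdriver with a red handle, 134 mm long, lying down; origin under its middle
- tip_jar: small clear jar with a round lid, 33 mm across, 22 mm high; origin under its middle
- cell_0: AA cell, 50 mm long, 15 mm thick, dark, lying; origin under its middle
- cell_3: AA cell, 50 mm long, 15 mm thick, brownish, lying; origin under its middle
Not all that is in view belongs to the job. There is more than one size of the pin_spanner; the one meant has the size given above.

How it is judged:
On the way, in this order (a step that is already met when the one before it is completed fails the run):
1. both prongs of the spanner are at least 3 mm deep in the ring's holes, the spanner upright, the ring not yet turned home (z of each of prong_a, prong_b in the frame of ring_face below -0.003 m and horizontal distance between pin_spanner and ring_face below 0.004 m and angle between pin_spanner's own z axis and vertical below 0.12 rad and value of joint lock_ring below -0.6 rad), for 0.1 s.
2. with both prongs in, the ring bears on its seat, loaded by the spanner with at least 9 N in all (about 0.27 N m) (z of each of prong_a, prong_b in the frame of ring_face below -0.003 m and horizontal distance between pin_spanner and ring_face below 0.004 m and angle between pin_spanner's own z axis and vertical below 0.12 rad and value of joint lock_ring above 0.003 rad and contact force between pin_spanner and lens_barrel above 9 N), for 0.2 s.
At the end, for the whole second after the job is handed in: The ring is home (no more than 0.03 rad short of its seat) and the spanner stands at rest and upright (within 0.1 rad) in its stand, within 5 mm of its place sideways and 3 mm in height (value of joint lock_ring above -0.03 rad and horizontal distance between pin_spanner and stand_seat below 0.005 m and z of pin_spanner in the frame of stand_seat below 0.003 m and angle between pin_spanner's own z axis and vertical below 0.1 rad and linear speed of pin_spanner below 0.02 m/s); the robot touches nothing.
It fails at once if the spanner and the barrel with its ring press on each other with more than 35 N in all (sum of the contacts: about 0.75 N m with 10 N of leaning, or leaning hard) (contact force between pin_spanner and lens_barrel above 35 N).
It fails at once if the ring is driven home (from 0.6 to 0.05 rad before its seat) while the prongs are not both at least 1 mm in its holes (velocity of joint lock_ring above 0.1 rad/s and value of joint lock_ring between -0.6 and -0.05 rad and not (z of each of prong_a, prong_b in the frame of ring_face below -0.001 m and horizontal distance between pin_spanner and ring_face below 0.004 m and angle between pin_spanner's own z axis and vertical below 0.12 rad)).
It fails at once if the spanner or the gripper touches the glass with more than 1 N (contact force between lens and pin_spanner above 1 N or contact force between lens and the fingers above 1 N).
It fails at once if one of the loose bystanders is moved more than 20 mm (distance of any of wipes_pack, screwdriver, tip_jar, cell_0, cell_3 from where it was at the start of the episode above 0.02 m).
It also fails if it takes over 72 s, if anything falls off the work surface, if the arm or the gripper's body presses on something with over 40 N, if the wrist force passes 120 N, or if a joint passes its speed limit or range.

ROBOT

A 6-joint arm with a two-finger parallel gripper is mounted at the origin on a cart in front of the work surface, level with it; the furniture and walls round the work are solid. World frame = base frame: x ahead of the robot, y to its left, z up, the work surface at z = 0. Lengths are in m, angles in rad, forces in N, time in s.
With the tool pointing down it reaches from about 0.15 to 0.775 m from the base axis. Payload 6.1 kg.
Tool frame: the origin (TCP) lies between the finger pads; the fingertips stand ahead of it and the grasp point (between the pads) lies 8 mm behind it (env.finger_overhang is the z of the fingertips in the tool frame, in m); z points along the fingers, y is the line along which they close (so a half turn about z gives the same grasp; the last joint's range is limited). The gripper opens to 85 mm and grips with 20 to 120 N. Pads are 22 mm wide; open, the fingers measure 114 mm over their backs; the gripper's body (76 mm by 85 mm) begins 54 mm behind the grasp point. The pads swing forward as they close: fully open they stand 13 mm farther back than shut.
Start: joints at [-1.154, 0.126, -0.04, 1.405, 0, 1.571], TCP at [0.213, -0.48, 0.242] pointing down, gripper open.
Joint ranges: [-2.72, 2.72], [-0.95, 1.95], [-1.27, 1.35], [-1.78, 2.02], [-1.46, 1.47], [-3.14, 3.14]. Speed limits (rad/s): [2.39, 2.39, 3.01, 3.14, 3.14, 3.14].

INTERFACE

Orientations are given as a unit quaternion [x, y, z, w].
In Python, from cell import env gives the robot as it stands. The module is installed in compiled form; this text tells all that it offers.
- The arm moves only by the tool servo_tool, never from a script. Its argument "deltas" is a list of rows, each a list of 7 numbers: the shift along the tool's x, y, z each as a share of 200 mm, from -1 to 1, then the turn, a rotation vector about the tool's x, y, z each as a share of 90 degrees, from -1 to 1, then the finger opening in mm, from 0 to 85.4. A call has 1 to 5 rows; each row shifts and turns the commanded pose from where the row before left it, along the tool's axes as they then stand; what a row does not reach is not made up. A row lasts 1/8 s, in which the tool goes at most 62.5 mm and 10.7 degrees, less where a joint would pass 70% of its speed; a pose out of reach is approached as far as the arm can. A call with a number of a shift or a turn outside -1 to 1 is refused whole. A call with a gripper value outside its range is refused whole. The fingers move at their own pace and stop on an object; "force" is the grip in N (left out, the last holds). Time passes only in rows, so rows that do not move let the fingers close. It gives the time, the measured TCP pose, the force, the opening and the grip force at its end, in the units of the state.
- env.read_state(): the state, without advancing time (a new reading comes with each control period).
- env.capture(name): name is "side" or "top"; returns a dict with "frame" (400x640x3 uint8, blue, green, red), "vertical_fov" (degrees; the focal length in pixels is half the picture's height over the tangent of half this angle, whatever the lens; pixels are square), "cx", "cy" (the principal point, pixels), "R" (3x3) and "t" (3): a world point X has camera coordinates R X + t. Camera axes: x right, y down, z forward; pixel columns grow to the right and rows downward; lengths in m; the calibration is good to about 2 mm. A picture is of the moment at which its call begins. There is no depth.
- env.sign_off(): hands the job in; it is judged then, once.
Trained networks look in the newest picture that a camera, given by its name, has taken for a name from the list of things; names that differ only in an ending like _2 or _b are one class to them, and where a whole thing is asked for, a point or a joint stands for the part that bears it (a point fixed in the world has none). Each returns a list of dicts, best first, with "p" (0 to 1); they miss things now and then, are a little off and sometimes report something else, mostly with a low value. They report only what shows in the picture. A call takes as long as a camera call. They do not tell look-alikes from the thing itself.
- env.find_in(camera, thing): "xy" ([column, row] in pixels, amid what is visible of it).
- env.regions_of(camera, thing): "mask" (400x640 bool, what is visible of it) and "xy" ([column, row] in pixels, amid what is visible of it).
The state is a dict: "t": time; "q": joint angles; "joint_velocities": joint speeds; "effort": joint torques, N m; "tool_pos": TCP position; "eef_rot": TCP orientation; "ft_force": force on the tool from outside, world axes, zero at the start; "wrist_torque": the same for the moment, N m; "finger_gap": finger opening in m; "gripper_force": force on a finger pad.
Only numpy, scipy, OpenCV 4.12 (cv2) and the standard library are available. Lean on these libraries where they do the work, as an engineer would, in place of code of your own. Each camera call takes 0.05 s, during which the arm holds its last target. There are 200 camera calls.

## Working session

There is one attempt and no reset: what is moved stays moved. The work goes in short steps, Python scripts to look and compute and a tool call to move; the robot and the scene stay as the last step left them, time stands still between calls to the robot, and variables do not carry over. Pictures are saved under pics/ and viewed, at most 10 in all, crops included, and the job is handed in when it is done.

Besides the shell and the picture viewer there is one more tool, called after ">>>" by a JSON object that holds its "name" and its "arguments", one argument or row to a line. servo_tool: Moves the arm, as the interface text tells. Its arguments: {"type":"object","properties":{"deltas":{"type":"array"},"force":{"type":"number"}},"required":["deltas"]}

```bash
mkdir -p pics; cat > h.py <<'E'
import numpy as np, cv2
from cell import env
def K(c):
    f=c["frame"].shape[0]/2/np.tan(np.radians(c["vertical_fov"])/2); return f
def proj(c,X):
    p=np.asarray(c["R"])@np.asarray(X,float)+np.asarray(c["t"]); f=K(c)
    return np.array([c["cx"]+f*p[0]/p[2], c["cy"]+f*p[1]/p[2]])
def back(c,uv,z):
    R=np.asarray(c["R"]);t=np.asarray(c["t"]);f=K(c)
    d=R.T@np.array([(uv[0]-c["cx"])/f,(uv[1]-c["cy"])/f,1.]);o=-R.T@t
    return o+d*(z-o[2])/d[2]
E
python3 - <<'E'
from h import *
for n in ("side","top"):
    c=env.capture(n); cv2.imwrite(f"pics/{n}0.png",c["frame"])
    print(n,K(c),c["cx"],c["cy"],-np.asarray(c["R"]).T@np.asarray(c["t"]),np.asarray(c["R"])[2])
    for th in ("pin_spanner","stand","lens_barrel","lens","prong_a","grip","wipes_pack","screwdriver","tip_jar","cell_0","cell_3"):
        print(th,[(np.round(d["xy"]).tolist(),round(d["p"],2)) for d in env.find_in(n,th)[:3]])
s=env.read_state(); print(s["t"],env.finger_overhang,s["eef_rot"],s["finger_gap"],s["ft_force"])
E
```

```text
side 481.65322708948594 314.6620772505515 201.83745680614948 [0.16658701 1.11155827 0.52494228] [ 0.35988197 -0.81502451 -0.45411453]
pin_spanner [([317.0, 229.0], 0.83), ([289.0, 279.0], 0.68)]
stand [([313.0, 257.0], 0.73), ([318.0, 232.0], 0.56)]
lens_barrel [([309.0, 177.0], 0.66)]
lens [([261.0, 235.0], 0.69), ([312.0, 164.0], 0.39)]
prong_a [([319.0, 232.0], 0.96), ([285.0, 279.0], 0.57)]
grip [([285.0, 278.0], 0.84), ([317.0, 233.0], 0.82)]
wipes_pack [([383.0, 193.0], 0.64), ([312.0, 180.0], 0.29)]
screwdriver [([381.0, 254.0], 0.77)]
tip_jar [([331.0, 304.0], 0.55), ([315.0, 256.0], 0.36)]
cell_0 [([401.0, 227.0], 0.66), ([259.0, 233.0], 0.44)]
cell_3 [([401.0, 227.0], 0.66), ([259.0, 233.0], 0.44)]
top 508.35304930450377 308.9482614288203 204.80829758637677 [0.31842777 0.28816465 1.31923803] [ 0.1618673   0.01050436 -0.98675662]
pin_spanner [([270.0, 226.0], 0.67), ([230.0, 227.0], 0.67)]
stand [([276.0, 227.0], 0.88)]
lens_barrel [([385.0, 174.0], 0.6)]
lens [([388.0, 167.0], 0.76), ([273.0, 226.0], 0.37)]
prong_a [([271.0, 222.0], 0.55)]
grip [([228.0, 225.0], 0.65), ([270.0, 225.0], 0.44)]
wipes_pack [([391.0, 235.0], 0.64)]
screwdriver [([270.0, 221.0], 0.59), ([297.0, 273.0], 0.57)]
tip_jar [([343.0, 269.0], 0.68), ([223.0, 259.0], 0.66)]
cell_0 [([284.0, 173.0], 0.4)]
cell_3 [([284.0, 173.0], 0.4)]
1.2 0.011 [9.78365840e-01 2.06882292e-01 1.14184726e-05 1.89294053e-05] 0.08542237864515369 [-0.46590934  0.30456702 -0.74971072]
```

View pics/side0.png

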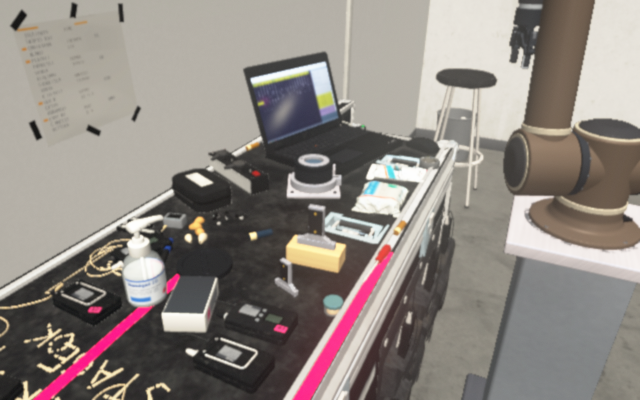

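View pics/top0.png

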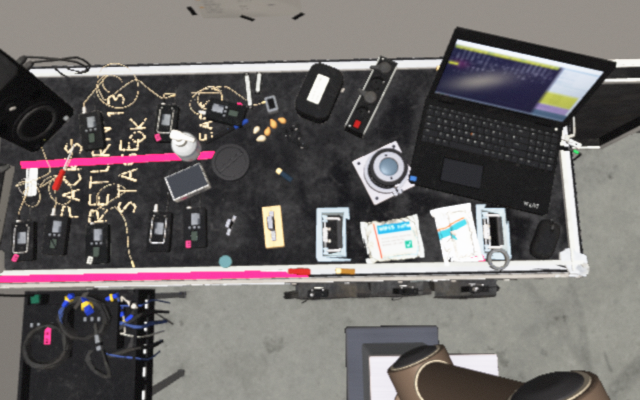

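```bash
python3 - <<'E'
from h import *
fs={n:[] for n in("top","side")}
for n in fs:
    for i in range(6): fs[n].append(env.capture(n)["frame"].astype(float))
    fs[n]=np.mean(fs[n],0).astype(np.uint8); cv2.imwrite(f"pics/avg_{n}.png",fs[n])
def cr(n,u,v,w,h,W,H): return cv2.resize(fs[n][v:v+h,u:u+w],(W,H),interpolation=cv2.INTER_CUBIC)
a=np.hstack([cr("top",350,140,70,60,400,343),cr("top",215,190,70,60,400,343)])
b=np.hstack([cr("side",280,140,70,44,400,251),cr("side",270,200,80,50,400,251)])
m=np.vstack([a,b]); cv2.imwrite("pics/m1.png",m)
E
```

```text
(no output)
```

View pics/m1.png

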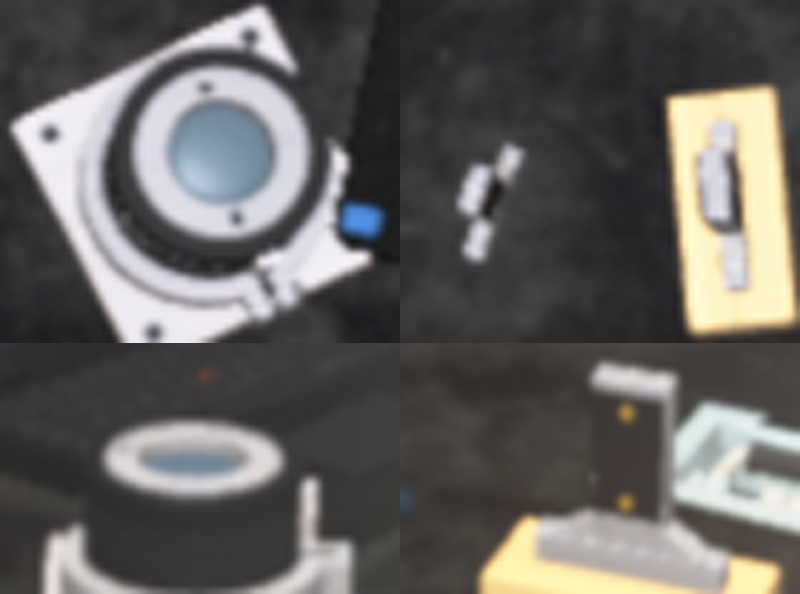

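```bash
python3 - <<'E'
from h import *
from scipy.optimize import least_squares
F={n:cv2.imread(f"pics/avg_{n}.png") for n in("top","side")}
C={n:env.capture(n) for n in F}
# holes: dark-weighted centroid in upsampled grey
g=cv2.cvtColor(F["top"],cv2.COLOR_BGR2GRAY).astype(float)
P=[]
for u,v in((385.4,154.7),(391.0,177.7)):
    u0,v0=int(round(u)),int(round(v)); 
    for _ in range(3):
        yy,xx=np.mgrid[v0-3:v0+4,u0-3:u0+4]; w=np.clip(185-g[v0-3:v0+4,u0-3:u0+4],0,None)*(np.hypot(yy-v,xx-u)<2.6)
        u,v=(w*xx).sum()/w.sum(),(w*yy).sum()/w.sum(); u0,v0=int(round(u)),int(round(v))
    P.append(back(C["top"],(u,v),.078)); print("hole",u,v,P[-1])
P=np.array(P); d=P[0]-P[1]; print("ctr",P.mean(0),"len",np.hypot(*d[:2]),"yaw",np.arctan2(d[1],d[0]))
def ell(n,lo,ctr,r,z):
    m=(F[n].min(2)>lo).astype(np.uint8); 
    cn,_=cv2.findContours(m,cv2.RETR_LIST,cv2.CHAIN_APPROX_NONE)
    for c in cn:
        if len(c)>20:
            e=cv2.fitEllipse(c)
            if np.hypot(e[0][0]-ctr[0],e[0][1]-ctr[1])<6: print(n,e,back(C[n],e[0],z)[:2])
ell("top",150,(388.5,166.3),0,.078); ell("side",140,(313.5,160),0,.078)
# stand by colour
for n in F:
    hsv=cv2.cvtColor(F[n],cv2.COLOR_BGR2HSV); m=((hsv[...,0]>12)&(hsv[...,0]<32)&(hsv[...,1]>60)&(hsv[...,2]>170)).astype(np.uint8)
    k,l,st,ce=cv2.connectedComponentsWithStats(m); 
    for i in range(1,k):
        if st[i,4]>200:
            print(n,st[i],ce[i])
            if n=="top":
                c,_=cv2.findContours((l==i).astype(np.uint8),cv2.RETR_EXTERNAL,cv2.CHAIN_APPROX_NONE)
                r=cv2.minAreaRect(c[0]); b=cv2.boxPoints(r); print(b)
                W=np.array([back(C[n],q,.034) for q in b]); print(W[:,:2],W.mean(0))
                print([np.hypot(*(W[j]-W[j-1])[:2]) for j in range(4)],[np.arctan2(*(W[j]-W[j-1])[1::-1]) for j in range(4)])
# spanner features: predicted pixels
for n,u,v in (("top",215+324/5.714,190+133/5.714),("top",215+335/5.714,190+276/5.714)):
    print("bar end",back(C[n],(u-.4,v-.4),.048))
print("top of stem", back(C["top"],(215+313/5.714-.4,190+185/5.714-.4),.118))
u,v=270+234/5-.4,200+35/5-.4; print("stem top side",back(C["side"],(u,v),.118))
E
```

```text
hole 385.6624040920716 156.2915601023018 [0.64143472 0.1067358  0.078     ]
hole 390.93886462882097 177.65065502183407 [0.58642391 0.09594641 0.078     ]
ctr [0.61392931 0.1013411  0.078     ] len 0.056058905513902 yaw 0.1936736829964544
top ((388.9355773925781, 165.48919677734375), (16.866609573364258, 20.035734176635742), 130.19078063964844) [0.61759676 0.09957336]
top ((388.2830810546875, 166.09230041503906), (28.55230712890625, 29.827674865722656), 99.70919036865234) [0.61608508 0.10126824]
side ((313.2489318847656, 160.53170776367188), (5.060587406158447, 17.088468551635742), 91.16351318359375) [0.61564114 0.10721201]
side ((313.4450378417969, 159.8717498779297), (11.849879264831543, 29.597707748413086), 90.80740356445312) [0.61698535 0.10307728]
top [541  94  34  14 245] [558.10204082 100.42040816]
[[540.59235  103.173584]
 [542.6075    92.42641 ]
 [574.3056    98.3698  ]
 [572.29047  109.116974]]
[[ 0.78787882 -0.31263315]
 [ 0.81743693 -0.32063365]
 [ 0.79906106 -0.40204013]
 [ 0.76965111 -0.39377819]] [ 0.79350698 -0.35727128  0.034     ]
[np.float64(0.08316709416597805), np.float64(0.030621729400963516), np.float64(0.08345471177372603), np.float64(0.030548404915321927)] [np.float64(1.349832988005096), np.float64(-0.26433610454455253), np.float64(-1.7928052902591256), np.float64(2.8677277515598396)]
side [ 286  235   60   37 1311] [315.31960336 255.18611747]
side [ 93 374  46  26 210] [116.92857143 389.31904762]
bar end [0.50821372 0.39731388 0.048     ]
bar end [0.44462544 0.39286496 0.048     ]
top of stem [0.47592549 0.39603121 0.118     ]
stem top side [0.47836987 0.39726578 0.118     ]
```

>>> {"name": "servo_tool", "arguments": {
  "deltas": [
    [0, 0, -0.1, 0, 0, -0.117, 60],
    [0, 0, 0, 0, 0, -0.117, 60],
    [0, 0, 0, 0, 0, -0.117, 60],
    [0, 0, 0, 0, 0, -0.117, 60],
    [0, 0, 0, 0, 0, -0.117, 60]
  ],
  "force": 80
}}

```text
t: 2.52
tool_pos: [0.2125, -0.48, 0.2623]
eef_rot: [0.783, 0.622, 0.0, 0.0]
ft_force: [0.3, -0.5, -0.3]
finger_gap: 0.0601
gripper_force: 0.0
```

```bash
cat >> h.py <<'E'
from scipy.spatial.transform import Rotation as Ro
def tool(): 
    s=env.read_state(); return s,np.array(s["tool_pos"]),Ro.from_quat(s["eef_rot"])
def yaw(R): x=R.as_matrix()[:,0]; return np.arctan2(x[1],x[0])
def go(X,y):
    "delta to vertical tool at X with tool-x yaw y; shares"
    s,p,R=tool(); T=Ro.from_euler("z",y)*Ro.from_euler("x",np.pi)
    d=R.inv().apply(np.array(X)-p)/.2; r=(R.inv()*T).as_rotvec()/(np.pi/2)
    print("t",round(s["t"],2),"pos",p.round(4),"yaw",round(yaw(R),4),"d",d.round(4),"rot",r.round(4),"F",np.round(s["ft_force"],2),"M",np.round(s["wrist_torque"],3),"gap",round(s["finger_gap"],4),"q",np.round(s["q"],2))
E
python3 - <<'E'
from h import *
go([.476,.396,.24],.07); go([.476,.396,.24],.07+np.pi)
f=cv2.imread("pics/avg_top.png"); c=env.capture("top")
hsv=cv2.cvtColor(f,cv2.COLOR_BGR2HSV); print(hsv[212,265],hsv[240,277])
m=((hsv[...,1]>40)&(hsv[...,2]>150)).astype(np.uint8); l=cv2.connectedComponents(m)[1]; m=(l==l[212,265]).astype(np.uint8)
cn,_=cv2.findContours(m,cv2.RETR_EXTERNAL,cv2.CHAIN_APPROX_NONE); b=cv2.boxPoints(cv2.minAreaRect(max(cn,key=len))); print(b)
W=np.array([back(c,q,.034) for q in b]); print(W.mean(0),[np.hypot(*(W[j]-W[j-1])[:2]) for j in range(4)],[np.arctan2(*(W[j]-W[j-1])[1::-1]) for j in range(4)])
a,b=back(c,(385.45,154.85),.078),back(c,(391.0,177.7),.078); d=a-b; print(a,b,(a+b)/2,np.hypot(d[0],d[1]),np.arctan2(d[1],d[0]))
E
```

```text
t 2.52 pos [ 0.2125 -0.48    0.2623] yaw 1.3418 d [4.5649 0.2884 0.1115] rot [ 0.     -0.      0.8096] F [ 0.31 -0.47 -0.26] M [ 0.017  0.005 -0.041] gap 0.0601 q [-1.15  0.13  0.01  1.45  0.    0.65]
t 2.52 pos [ 0.2125 -0.48    0.2623] yaw 1.3418 d [4.5649 0.2884 0.1115] rot [ 0.      0.     -1.1904] F [ 0.31 -0.47 -0.26] M [ 0.017  0.005 -0.041] gap 0.0601 q [-1.15  0.13  0.01  1.45  0.    0.65]
[ 25  53 254] [ 24  57 253]
[[260.98428 206.33484]
 [280.2382  204.50113]
 [284.20224 246.1236 ]
 [264.94833 247.9573 ]]
[0.47621882 0.39546663 0.034     ] [np.float64(0.10731855257532735), np.float64(0.04959021877649931), np.float64(0.10731794305343384), np.float64(0.048928265640549425)] [np.float64(0.09089282550480535), np.float64(-1.494877645953862), np.float64(-3.0568683435342354), np.float64(1.6465665992852747)]
[0.64516792 0.10710967 0.078     ] [0.58629515 0.09580004 0.078     ] [0.61573154 0.10145486 0.078     ] 0.059949229505222634 0.18979075262984912
```

>>> {"name": "servo_tool", "arguments": {
  "deltas": [
    [0.2, 0.015, 0, 0, 0, 0, 60],
    [0.3, 0.02, 0, 0, 0, 0, 60],
    [0.3, 0.02, 0, 0, 0, 0, 60],
    [0.3, 0.02, 0, 0, 0, 0, 60],
    [0.3, 0.02, 0, 0, 0, 0, 60]
  ]
}}

```text
t: 3.2
tool_pos: [0.2964, -0.2105, 0.2625]
eef_rot: [0.786, 0.618, 0.0, 0.0]
ft_force: [1.2, -0.3, 0.6]
finger_gap: 0.0597
gripper_force: 0.0
```

>>> {"name": "servo_tool", "arguments": {
  "deltas": [
    [0.3, 0.02, 0, 0, 0, 0, 60],
    [0.3, 0.02, 0, 0, 0, 0, 60],
    [0.3, 0.02, 0, 0, 0, 0, 60],
    [0.3, 0.02, 0, 0, 0, 0, 60],
    [0.3, 0.02, 0, 0, 0, 0, 60]
  ]
}}

```text
t: 3.82
tool_pos: [0.3857, 0.077, 0.2626]
eef_rot: [0.786, 0.618, 0.001, 0.0]
ft_force: [2.3, -0.4, -0.0]
finger_gap: 0.0599
gripper_force: 0.0
```

>>> {"name": "servo_tool", "arguments": {
  "deltas": [
    [0.3, 0.02, 0, 0, 0, 0, 60],
    [0.3, 0.02, 0, 0, 0, 0, 60],
    [0.3, 0.02, 0, 0, 0, 0, 60],
    [0.3, 0.02, 0, 0, 0, 0, 60],
    [0.2, 0.01, 0, 0, 0, 0, 60]
  ]
}}

```text
t: 4.45
tool_pos: [0.4686, 0.3457, 0.2617]
eef_rot: [0.786, 0.619, -0.0, -0.0]
ft_force: [0.4, -0.6, -0.1]
finger_gap: 0.0603
gripper_force: 0.0
```

>>> {"name": "servo_tool", "arguments": {
  "deltas": [
    [0, 0, 0, 0, 0, -0.117, 60],
    [0, 0, 0, 0, 0, -0.117, 60],
    [0, 0, 0, 0, 0, -0.117, 60],
    [0, 0, 0, 0, 0, -0.117, 60],
    [0, 0, 0, 0, 0, -0.117, 60]
  ]
}}

```text
t: 5.08
tool_pos: [0.4683, 0.3431, 0.2622]
eef_rot: [0.428, 0.904, -0.0, -0.0]
ft_force: [-0.6, -0.6, 0.2]
finger_gap: 0.0596
gripper_force: 0.0
```

>>> {"name": "servo_tool", "arguments": {
  "deltas": [
    [0, 0, 0, 0, 0, -0.117, 60],
    [0, 0, 0, 0, 0, -0.117, 60],
    [0, 0, 0, 0, 0, -0.117, 60],
    [0, 0, 0, 0, 0, -0.117, 60],
    [0, 0, 0, 0, 0, -0.117, 60]
  ]
}}

```text
t: 5.7
tool_pos: [0.4683, 0.3431, 0.2622]
eef_rot: [-0.018, 1.0, -0.0, -0.0]
ft_force: [0.7, -0.5, 1.1]
finger_gap: 0.06
gripper_force: 0.0
```

```bash
python3 - <<'E'
from h import *
go([.476,.396,.096],.08+np.pi)
E
```

```text
t 5.7 pos [0.4683 0.3431 0.2622] yaw -3.1064 d [-0.0478  0.2633  0.8312] rot [-0.     -0.     -0.0286] F [ 0.72 -0.49  1.12] M [-0.023  0.021  0.013] gap 0.06 q [ 0.63  0.23  0.14  1.47 -0.    0.6 ]
```

>>> {"name": "servo_tool", "arguments": {
  "deltas": [
    [-0.048, 0.263, 0, 0, 0, -0.029, 60],
    [0, 0, 0.3, 0, 0, 0, 60],
    [0, 0, 0.3, 0, 0, 0, 60],
    [0, 0, 0.1, 0, 0, 0, 60],
    [0, 0, 0, 0, 0, 0, 60]
  ]
}}

```text
t: 6.32
tool_pos: [0.4752, 0.3951, 0.1202]
eef_rot: [-0.038, 0.999, -0.001, -0.002]
ft_force: [0.2, 1.1, -0.4]
finger_gap: 0.06
gripper_force: 0.0
```

```bash
python3 - <<'E'
from h import *
go([.476,.396,.080],.08+np.pi)
for n in("top","side"): cv2.imwrite(f"pics/{n}1.png",env.capture(n)["frame"])
a=cv2.imread("pics/side1.png")[170:280,250:370]; b=cv2.imread("pics/top1.png")[180:260,230:310]
cv2.imwrite("pics/m2.png",np.hstack([cv2.resize(a,(480,440),interpolation=2),cv2.resize(b,(320,320),interpolation=2)[np.r_[0:320,[0]*120]]]))
E
```

```text
t 6.33 pos [0.4752 0.3951 0.1202] yaw -3.066 d [-0.0052  0.0046  0.201 ] rot [-0.0015 -0.0022 -0.0028] F [ 0.21  1.14 -0.37] M [ 0.004  0.021 -0.037] gap 0.06 q [ 0.69  0.33 -0.05  1.19 -0.    0.62]
```

View pics/m2.png

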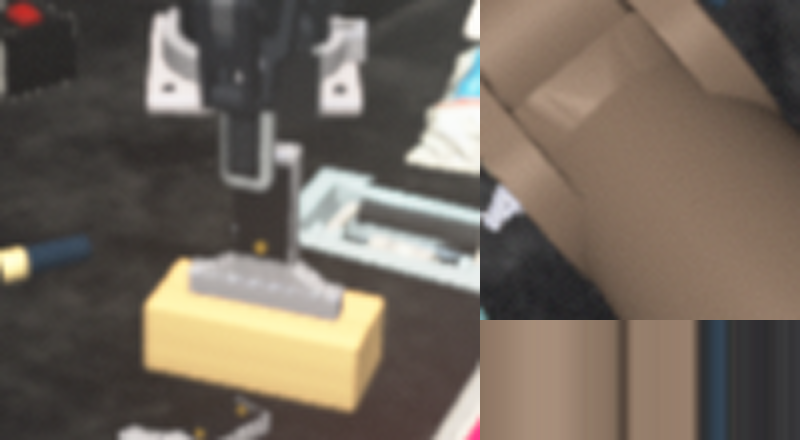

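>>> {"name": "servo_tool", "arguments": {
  "deltas": [
    [0, 0, 0, 0, 0, 0, 60],
    [-0.004, 0.004, 0.1, 0, 0, -0.003, 60],
    [0, 0, 0.1, 0, 0, 0, 60],
    [0, 0, 0, 0, 0, 0, 60],
    [0, 0, 0, 0, 0, 0, 60]
  ]
}}

```text
t: 7.05
tool_pos: [0.4775, 0.3972, 0.0838]
eef_rot: [-0.041, 0.999, 0.001, 0.001]
ft_force: [0.6, 1.3, -0.6]
finger_gap: 0.0598
gripper_force: 0.0
```

>>> {"name": "servo_tool", "arguments": {
  "deltas": [
    [0, 0, 0, 0, 0, 0, 30],
    [0, 0, 0, 0, 0, 0, 22],
    [0, 0, 0, 0, 0, 0, 18],
    [0, 0, 0, 0, 0, 0, 14],
    [0, 0, 0, 0, 0, 0, 10]
  ],
  "force": 40
}}

```text
t: 7.68
tool_pos: [0.4771, 0.3968, 0.0826]
eef_rot: [-0.041, 0.999, 0.0, 0.0]
ft_force: [-0.7, -1.2, 3.0]
finger_gap: 0.0156
gripper_force: 39.5
```

```bash
python3 - <<'E'
from h import *
go([.476,.396,.080],.08+np.pi)
E
```

```text
t 7.67 pos [0.4771 0.3968 0.0826] yaw -3.0595 d [ 0.0058 -0.0034  0.0131] rot [0.0001 0.0003 0.0014] F [-0.68 -1.21  3.03] M [-0.198  0.009 -0.022] gap 0.0156 q [ 0.69  0.35 -0.11  1.11 -0.    0.61]
```

>>> {"name": "servo_tool", "arguments": {
  "deltas": [
    [0, 0, 0, 0, 0, 0, 10],
    [0, 0, -0.02, 0, 0, 0, 10],
    [0, 0, -0.08, 0, 0, 0, 10],
    [0, 0, -0.2, 0, 0, 0, 10],
    [0, 0, -0.2, 0, 0, 0, 10]
  ],
  "force": 100
}}

```text
t: 8.3
tool_pos: [0.4767, 0.3967, 0.1839]
eef_rot: [-0.041, 0.999, -0.0, -0.0]
ft_force: [-0.2, 0.4, -1.0]
finger_gap: 0.0148
gripper_force: 97.4
```

```bash
python3 - <<'E'
from h import *
go([.6163,.102,.175],.19+np.pi)
E
```

```text
t 8.3 pos [0.4767 0.3967 0.1839] yaw -3.0593 d [-0.5748 -1.5257  0.0445] rot [-0.0001 -0.0003 -0.0686] F [-0.24  0.42 -1.03] M [ 0.044 -0.096  0.021] gap 0.0148 q [0.69 0.31 0.07 1.33 0.   0.61]
```

>>> {"name": "servo_tool", "arguments": {
  "deltas": [
    [-0.09, -0.24, 0, 0, 0, 0, 10],
    [-0.1, -0.26, 0, 0, 0, 0, 10],
    [-0.1, -0.26, 0, 0, 0, 0, 10],
    [-0.1, -0.26, 0, 0, 0, 0, 10],
    [-0.1, -0.26, 0, 0, 0, 0, 10]
  ]
}}

```text
t: 8.93
tool_pos: [0.5963, 0.1481, 0.1833]
eef_rot: [-0.041, 0.999, 0.0, 0.0]
ft_force: [0.3, 0.4, -1.3]
finger_gap: 0.0146
gripper_force: 97.8
```

>>> {"name": "servo_tool", "arguments": {
  "deltas": [
    [-0.085, -0.245, 0, 0, 0, 0, 10],
    [0, 0, 0.03, 0, 0, -0.068, 10],
    [0, 0, 0, 0, 0, 0, 10],
    [0, 0, 0, 0, 0, 0, 10]
  ]
}}

```text
t: 9.43
tool_pos: [0.6165, 0.1027, 0.1769]
eef_rot: [-0.094, 0.996, 0.0, 0.0]
ft_force: [-0.2, 0.2, -0.2]
finger_gap: 0.0146
gripper_force: 97.7
```

```bash
python3 - <<'E'
from h import *
go([.6163,.102,.14],.19+np.pi)
c=env.capture("side"); f=np.mean([env.capture("side")["frame"].astype(float) for _ in range(4)],0).astype(np.uint8)
t=env.capture("top")["frame"]
cv2.imwrite("pics/side2.png",f)
m=cv2.resize(f[90:190,265:365],(500,500),interpolation=2); b=cv2.resize(t[130:205,350:425],(300,300),interpolation=2)
cv2.imwrite("pics/m3.png",np.hstack([m,np.vstack([b,np.zeros((200,300,3),np.uint8)])]))
s,p,R=tool()
for nm,z in (("a",-.03),("b",.03)):
    for k in(0,.007,):
        print(nm,k,proj(c,p+R.apply([z,0,.0556-k])).round(2))
E
```

```text
t 9.43 pos [0.6165 0.1027 0.1769] yaw -2.9535 d [ 0.0016 -0.0035  0.1843] rot [ 0.0001  0.0002 -0.0012] F [-0.17  0.24 -0.21] M [-0.014  0.005  0.037] gap 0.0146 q [ 0.17  0.32  0.06  1.31  0.   -0.02]
a 0 [301.94 142.24]
a 0.007 [301.95 139.51]
b 0 [326.01 144.55]
b 0.007 [326.09 141.8 ]
```

View pics/m3.png

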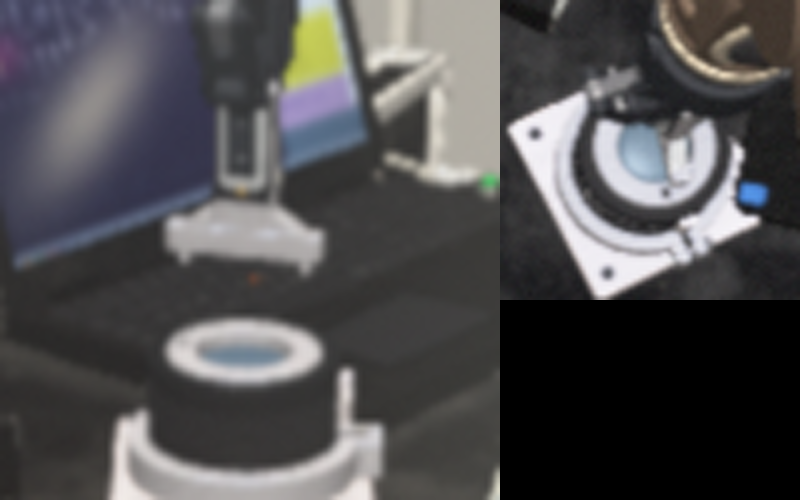

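>>> {"name": "servo_tool", "arguments": {
  "deltas": [
    [0, 0, 0.1, 0, 0, 0, 10],
    [0, 0, 0.09, 0, 0, 0, 10],
    [0, 0, 0, 0, 0, 0, 10],
    [0, 0, 0, 0, 0, 0, 10]
  ]
}}

```text
t: 10.22
tool_pos: [0.6168, 0.1024, 0.1391]
eef_rot: [-0.094, 0.996, 0.0, 0.0]
ft_force: [1.1, 1.4, -1.1]
finger_gap: 0.0145
gripper_force: 97.7
```

```bash
python3 - <<'E'
from h import *
go([.6163,.102,.1336],.19+np.pi)
c=env.capture("side"); f=np.mean([env.capture("side")["frame"].astype(float) for _ in range(5)],0).astype(np.uint8)
t=env.capture("top"); cv2.imwrite("pics/top3.png",t["frame"])
cv2.imwrite("pics/side3.png",f)
m=cv2.resize(f[135:180,285:345],(800,600),interpolation=2)
cv2.imwrite("pics/m4.png",m)
s,p,R=tool()
for x in (-.03,.03): print(proj(c,p+R.apply([x,0,.0556])).round(2))
for x in (-.03,.03):
  for y in (.19,): print("hole",proj(c,np.array([.6163,.102,.078])+x*np.array([np.cos(y),np.sin(y),0])).round(2))
E
```

```text
t 10.22 pos [0.6168 0.1024 0.1391] yaw -2.9525 d [ 0.003  -0.0016  0.0273] rot [ 0.      0.0005 -0.0006] F [ 1.13  1.45 -1.13] M [-0.025 -0.025  0.004] gap 0.0145 q [ 0.16  0.33 -0.01  1.23  0.   -0.02]
[301.88 156.61]
[325.58 159.05]
hole [325.77 160.99]
hole [302.11 158.56]
```

View pics/m4.png

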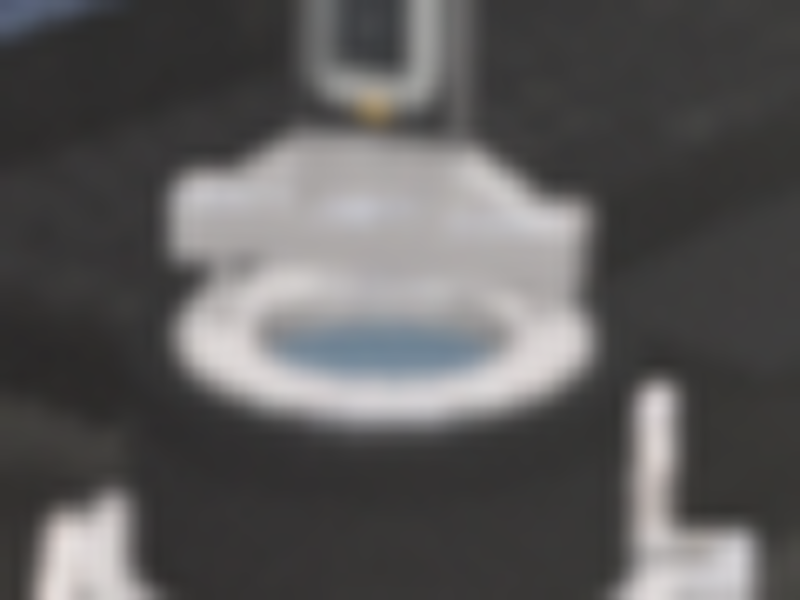

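>>> {"name": "servo_tool", "arguments": {
  "deltas": [
    [0.003, -0.002, 0.015, 0, 0, 0, 10],
    [0, 0, 0.012, 0, 0, 0, 10],
    [0, 0, 0.008, 0, 0, 0, 10],
    [0, 0, 0, 0, 0, 0, 10]
  ]
}}

```text
t: 11.08
tool_pos: [0.6159, 0.1017, 0.131]
eef_rot: [-0.094, 0.996, -0.0, -0.0]
ft_force: [0.3, -0.1, -2.0]
finger_gap: 0.0148
gripper_force: 97.7
```

```bash
python3 - <<'E'
from h import *
go([.6163,.102,.1286],.19+np.pi)
E
```

```text
t 11.07 pos [0.6159 0.1017 0.131 ] yaw -2.9526 d [-0.002   0.0012  0.0121] rot [ 0.     -0.0003 -0.0006] F [ 0.34 -0.1  -2.05] M [ 0.021 -0.007 -0.006] gap 0.0148 q [ 0.16  0.33 -0.02  1.22  0.   -0.03]
```

>>> {"name": "servo_tool", "arguments": {
  "deltas": [
    [0, 0, 0.006, 0, 0, 0, 10],
    [0, 0, 0, 0, 0, 0, 10]
  ]
}}

```text
t: 11.32
tool_pos: [0.616, 0.1018, 0.13]
eef_rot: [-0.094, 0.996, 0.0, -0.0]
ft_force: [-0.7, 0.2, -1.1]
finger_gap: 0.0144
gripper_force: 97.7
```

>>> {"name": "servo_tool", "arguments": {
  "deltas": [
    [0, 0, 0.005, 0, 0, 0, 10],
    [0, 0, 0, 0, 0, 0, 10],
    [0, 0, 0, 0, 0, 0, 10]
  ]
}}

```text
t: 11.7
tool_pos: [0.6161, 0.1017, 0.1291]
eef_rot: [-0.094, 0.996, -0.0, -0.0]
ft_force: [-0.1, 0.3, -1.0]
finger_gap: 0.0143
gripper_force: 97.7
```

```bash
python3 - <<'E'
from h import *
go([.6163,.102,.1286],.19+np.pi)
E
```

```text
t 11.7 pos [0.6161 0.1017 0.1291] yaw -2.9526 d [-0.0014  0.0011  0.0025] rot [-0.     -0.     -0.0006] F [-0.12  0.3  -0.98] M [0.01  0.047 0.013] gap 0.0143 q [ 0.16  0.33 -0.03  1.21 -0.   -0.03]
```

>>> {"name": "servo_tool", "arguments": {
  "deltas": [
    [0, 0, 0.003, 0, 0, 0, 10],
    [0, 0, 0, 0, 0, 0, 10]
  ]
}}

```text
t: 11.95
tool_pos: [0.6162, 0.1017, 0.1288]
eef_rot: [-0.094, 0.996, 0.0, 0.0]
ft_force: [-0.5, 0.4, 0.5]
finger_gap: 0.0146
gripper_force: 97.9
```

>>> {"name": "servo_tool", "arguments": {
  "deltas": [
    [0, 0, 0.003, 0, 0, 0, 10],
    [0, 0, 0, 0, 0, 0, 10]
  ]
}}

```text
t: 12.2
tool_pos: [0.6162, 0.1017, 0.1286]
eef_rot: [-0.094, 0.996, 0.0, 0.0]
ft_force: [-1.6, 0.8, 4.7]
finger_gap: 0.015
gripper_force: 98.3
```

```bash
python3 - <<'E'
from h import *
go([.6163,.102,.1286],.19+np.pi)
c=env.capture("side"); f=np.mean([env.capture("side")["frame"].astype(float) for _ in range(4)],0).astype(np.uint8)
cv2.imwrite("pics/side4.png",f); cv2.imwrite("pics/m5.png",cv2.resize(f[135:180,285:345],(800,600),interpolation=2))
E
```

```text
t 12.2 pos [0.6162 0.1017 0.1286] yaw -2.9526 d [-0.0007  0.0012 -0.    ] rot [-0.      0.0006 -0.0006] F [-1.62  0.83  4.71] M [-0.038  0.382  0.012] gap 0.015 q [ 0.16  0.33 -0.03  1.21 -0.   -0.03]
```

View pics/m5.png

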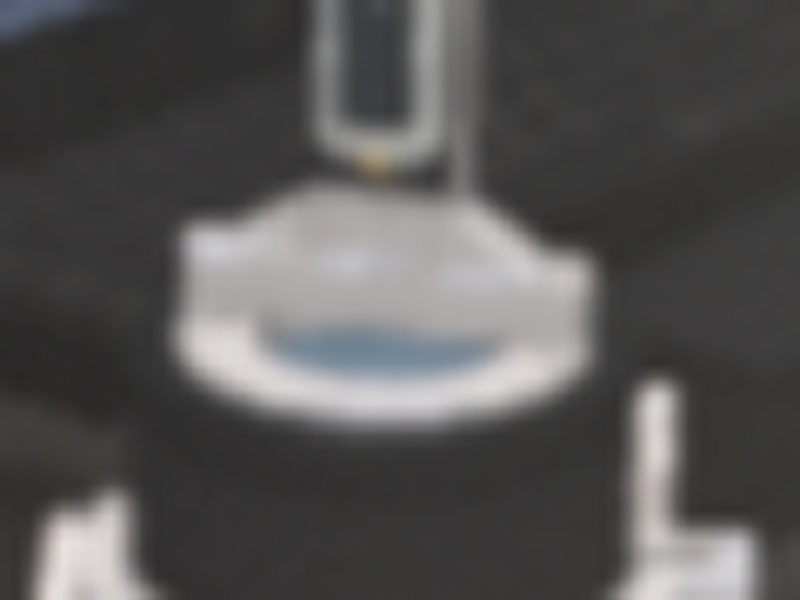

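>>> {"name": "servo_tool", "arguments": {
  "deltas": [
    [0, 0, -0.003, 0, 0, 0, 10],
    [0, 0, 0, 0, 0, 0.02, 10],
    [0, 0, 0, 0, 0, 0.02, 10],
    [0, 0, 0, 0, 0, 0.02, 10],
    [0, 0, 0, 0, 0, 0.02, 10]
  ]
}}

```text
t: 13.08
tool_pos: [0.6163, 0.1019, 0.1286]
eef_rot: [-0.031, 1.0, 0.0, 0.0]
ft_force: [0.7, 0.5, 4.2]
finger_gap: 0.0143
gripper_force: 98.4
```

```bash
python3 - <<'E'
from h import *
go([.6162,.1017,.1292],.19+np.pi)
E
```

```text
t 13.07 pos [0.6163 0.1019 0.1286] yaw -3.0803 d [ 0.0006 -0.0008 -0.0029] rot [ 0.0001  0.0003 -0.0819] F [0.73 0.48 4.23] M [ 0.071 -0.05   0.16 ] gap 0.0143 q [ 0.16  0.33 -0.03  1.21  0.    0.1 ]
```

>>> {"name": "servo_tool", "arguments": {
  "deltas": [
    [0, 0, -0.002, 0, 0, 0.03, 10],
    [0, 0, 0, 0, 0, 0.045, 10],
    [0, 0, 0, 0, 0, 0.045, 10],
    [0, 0, 0, 0, 0, 0.045, 10],
    [0, 0, 0, 0, 0, 0.045, 10]
  ]
}}

```text
t: 13.7
tool_pos: [0.6163, 0.1021, 0.1287]
eef_rot: [0.134, 0.991, 0.0, 0.0]
ft_force: [1.7, 1.9, 1.6]
finger_gap: 0.0148
gripper_force: 98.1
```

```bash
python3 - <<'E'
from h import *
go([.6162,.1017,.1292],.19+np.pi)
E
```

```text
t 13.7 pos [0.6163 0.1021 0.1287] yaw 2.8719 d [ 0.0001 -0.0022 -0.0027] rot [ 6.000e-04  1.000e-04 -2.927e-01] F [1.74 1.92 1.57] M [ 0.415 -0.244  0.183] gap 0.0148 q [ 0.16  0.33 -0.03  1.21  0.    0.43]
```

>>> {"name": "servo_tool", "arguments": {
  "deltas": [
    [0, 0, 0, 0, 0, 0.012, 10],
    [0, 0, 0, 0, 0, 0.012, 10],
    [0, 0, 0, 0, 0, 0.012, 10],
    [0, 0, 0, 0, 0, 0.012, 10],
    [0, 0, 0, 0, 0, 0.012, 10]
  ]
}}

```text
t: 14.32
tool_pos: [0.6163, 0.1021, 0.1288]
eef_rot: [0.18, 0.984, 0.0, 0.0]
ft_force: [3.3, 4.5, -1.0]
finger_gap: 0.0149
gripper_force: 97.8
```

```bash
python3 - <<'E'
from h import *
go([.6162,.1017,.1292],.19+np.pi)
E
```

```text
t 14.32 pos [0.6163 0.1021 0.1288] yaw 2.7798 d [-0.0004 -0.0018 -0.0022] rot [ 4.000e-04  1.000e-04 -3.513e-01] F [ 3.31  4.5  -0.95] M [ 1.04  -0.77   0.142] gap 0.0149 q [ 0.16  0.33 -0.03  1.21  0.    0.53]
```

>>> {"name": "servo_tool", "arguments": {
  "deltas": [
    [0, 0.0025, 0, 0, 0, 0.004, 10],
    [0, 0, 0, 0, 0, 0.004, 10]
  ]
}}

```text
t: 14.58
tool_pos: [0.6162, 0.1022, 0.1288]
eef_rot: [0.186, 0.983, -0.0, -0.0]
ft_force: [3.0, 2.6, -0.9]
finger_gap: 0.0147
gripper_force: 97.8
```

```bash
cat >> h.py <<'E'
def st():
    s,p,R=tool(); F=R.inv().apply(s["ft_force"]); M=R.inv().apply(s["wrist_torque"])
    print("t",round(s["t"],2),"p",p.round(4),"yaw",round(yaw(R),4),"Ftool",F.round(2),"Mtool",M.round(3))
E
python3 -c "
from h import *
st()"
```

```text
t 14.57 p [0.6162 0.1022 0.1288] yaw 2.7679 Ftool [-1.83  3.48  0.94] Mtool [-1.011 -0.378 -0.141]
```

>>> {"name": "servo_tool", "arguments": {
  "deltas": [
    [-0.002, 0.003, 0, 0, 0, 0.005, 10],
    [0, 0, 0, 0, 0, 0.005, 10],
    [0, 0, 0, 0, 0, 0.005, 10]
  ]
}}

```text
t: 14.95
tool_pos: [0.6165, 0.1023, 0.1288]
eef_rot: [0.197, 0.98, -0.0, -0.0]
ft_force: [0.8, 0.8, 0.2]
finger_gap: 0.0146
gripper_force: 98.0
```

```bash
python3 -c "
from h import *
st()"
```

```text
t 14.95 p [0.6165 0.1023 0.1288] yaw 2.7441 Ftool [-0.42  1.08 -0.2 ] Mtool [-0.418  0.021 -0.192]
```

>>> {"name": "servo_tool", "arguments": {
  "deltas": [
    [0, 0.001, 0, 0, 0, 0.005, 10],
    [0, 0, 0, 0, 0, 0.005, 10],
    [0, 0, 0, 0, 0, 0.005, 10]
  ]
}}

```text
t: 15.32
tool_pos: [0.6166, 0.1025, 0.1288]
eef_rot: [0.209, 0.978, -0.0, -0.0]
ft_force: [-0.2, -0.5, 0.1]
finger_gap: 0.0149
gripper_force: 98.0
```

```bash
python3 -c "
from h import *
st()"
```

```text
t 15.32 p [0.6166 0.1025 0.1288] yaw 2.7204 Ftool [ 0.03 -0.54 -0.08] Mtool [ 0.147  0.2   -0.14 ]
```

>>> {"name": "servo_tool", "arguments": {
  "deltas": [
    [0, 0, 0, 0, 0, 0.005, 10],
    [0, 0, 0, 0, 0, 0.005, 10],
    [0, 0, 0, 0, 0, 0.005, 10],
    [0, 0, 0, 0, 0, 0.003, 10]
  ]
}}

```text
t: 15.82
tool_pos: [0.6167, 0.1026, 0.1288]
eef_rot: [0.223, 0.975, -0.0, -0.0]
ft_force: [-1.8, -1.9, -1.0]
finger_gap: 0.0149
gripper_force: 98.0
```

```bash
python3 -c "
from h import *
st()"
```

```text
t 15.82 p [0.6167 0.1026 0.1288] yaw 2.6925 Ftool [ 0.74 -2.51  1.02] Mtool [ 0.473  0.307 -0.1  ]
```

>>> {"name": "servo_tool", "arguments": {
  "deltas": [
    [0.001, -0.002, 0, 0, 0, 0.005, 10],
    [0, 0, 0, 0, 0, 0.005, 10],
    [0, 0, 0, 0, 0, 0.005, 10],
    [0, 0, 0, 0, 0, 0.003, 10]
  ]
}}

```text
t: 16.32
tool_pos: [0.6166, 0.1026, 0.1288]
eef_rot: [0.236, 0.972, 0.0, -0.0]
ft_force: [-1.7, -0.7, -2.5]
finger_gap: 0.0146
gripper_force: 97.9
```

```bash
python3 -c "
from h import *
st()"
```

```text
t 16.32 p [0.6166 0.1026 0.1288] yaw 2.6643 Ftool [ 1.17 -1.41  2.54] Mtool [ 0.089  0.069 -0.143]
```

>>> {"name": "servo_tool", "arguments": {
  "deltas": [
    [0, 0, 0, 0, 0, 0.005, 10],
    [0, 0, 0, 0, 0, 0.005, 10],
    [0, 0, 0, 0, 0, 0.005, 10],
    [0, 0, 0, 0, 0, 0.003, 10]
  ]
}}

```text
t: 16.82
tool_pos: [0.6166, 0.1026, 0.1288]
eef_rot: [0.25, 0.968, 0.0, 0.0]
ft_force: [0.0, 0.8, -3.7]
finger_gap: 0.0146
gripper_force: 97.7
```

```bash
python3 -c "
from h import *
st()"
```

```text
t 16.82 p [0.6166 0.1026 0.1288] yaw 2.636 Ftool [0.37 0.73 3.72] Mtool [-0.079  0.087 -0.137]
```

>>> {"name": "servo_tool", "arguments": {
  "deltas": [
    [0, 0, 0.002, 0, 0, 0.005, 10],
    [0, 0, 0, 0, 0, 0.005, 10],
    [0, 0, 0, 0, 0, 0.005, 10],
    [0, 0, 0, 0, 0, 0.003, 10]
  ]
}}

```text
t: 17.32
tool_pos: [0.6167, 0.1026, 0.1287]
eef_rot: [0.264, 0.965, 0.0, 0.0]
ft_force: [-0.7, 0.9, -0.5]
finger_gap: 0.015
gripper_force: 98.0
```

```bash
python3 -c "
from h import *
st()"
```

```text
t 17.32 p [0.6167 0.1026 0.1287] yaw 2.6077 Ftool [1.01 0.41 0.45] Mtool [-0.065  0.195 -0.115]
```

>>> {"name": "servo_tool", "arguments": {
  "deltas": [
    [0, 0, 0, 0, 0, 0.005, 10],
    [0, 0, 0, 0, 0, 0.005, 10],
    [0, 0, 0, 0, 0, 0.005, 10],
    [0, 0, 0, 0, 0, 0.004, 10]
  ]
}}

```text
t: 17.82
tool_pos: [0.6167, 0.1026, 0.1287]
eef_rot: [0.278, 0.961, 0.0, 0.0]
ft_force: [-0.9, 0.3, 2.0]
finger_gap: 0.0149
gripper_force: 98.3
```

```bash
python3 -c "
from h import *
st()"
```

```text
t 17.82 p [0.6167 0.1026 0.1287] yaw 2.5778 Ftool [ 0.92 -0.21 -2.03] Mtool [-0.195  0.294 -0.18 ]
```

>>> {"name": "servo_tool", "arguments": {
  "deltas": [
    [0, 0, 0, 0, 0, 0.005, 10],
    [0, 0, 0, 0, 0, 0.005, 10],
    [0, 0, 0, 0, 0, 0.005, 10],
    [0, 0, 0, 0, 0, 0.003, 10]
  ]
}}

```text
t: 18.32
tool_pos: [0.6167, 0.1026, 0.1287]
eef_rot: [0.292, 0.957, 0.0, 0.0]
ft_force: [-1.6, 1.9, 2.2]
finger_gap: 0.0149
gripper_force: 98.5
```

```bash
python3 -c "
from h import *
st()"
```

```text
t 18.32 p [0.6167 0.1026 0.1287] yaw 2.5497 Ftool [ 2.39  0.63 -2.21] Mtool [-0.356  0.322 -0.135]
```

>>> {"name": "servo_tool", "arguments": {
  "deltas": [
    [0.001, 0, 0, 0, 0, 0.005, 10],
    [0, 0, 0, 0, 0, 0.005, 10],
    [0, 0, 0, 0, 0, 0.005, 10],
    [0, 0, 0, 0, 0, 0.004, 10]
  ]
}}

```text
t: 18.82
tool_pos: [0.6167, 0.1027, 0.1286]
eef_rot: [0.306, 0.952, 0.0, 0.0]
ft_force: [1.1, 1.9, 3.2]
finger_gap: 0.0146
gripper_force: 98.5
```

```bash
python3 -c "
from h import *
st()"
```

```text
t 18.82 p [0.6167 0.1027 0.1286] yaw 2.5197 Ftool [ 0.23  2.17 -3.24] Mtool [-0.493  0.088 -0.167]
```

>>> {"name": "servo_tool", "arguments": {
  "deltas": [
    [0, 0.0015, -0.001, 0, 0, 0.005, 10],
    [0, 0, 0, 0, 0, 0.005, 10],
    [0, 0, 0, 0, 0, 0.005, 10],
    [0, 0, 0, 0, 0, 0.004, 10]
  ]
}}

```text
t: 19.32
tool_pos: [0.6167, 0.1028, 0.1287]
eef_rot: [0.32, 0.947, -0.0, 0.0]
ft_force: [2.0, 0.4, 2.7]
finger_gap: 0.0148
gripper_force: 98.5
```

```bash
python3 -c "
from h import *
st()"
```

```text
t 19.32 p [0.6167 0.1028 0.1287] yaw 2.4897 Ftool [-1.3   1.54 -2.67] Mtool [-0.474 -0.175 -0.105]
```

>>> {"name": "servo_tool", "arguments": {
  "deltas": [
    [-0.001, 0.001, -0.001, 0, 0, 0.005, 10],
    [0, 0, 0, 0, 0, 0.005, 10],
    [0, 0, 0, 0, 0, 0.005, 10],
    [0, 0, 0, 0, 0, 0.004, 10]
  ]
}}

```text
t: 19.82
tool_pos: [0.6167, 0.1029, 0.1287]
eef_rot: [0.334, 0.942, -0.0, -0.0]
ft_force: [0.9, 0.6, 1.7]
finger_gap: 0.0147
gripper_force: 98.5
```

```bash
python3 -c "
from h import *
st()"
```

```text
t 19.82 p [0.6167 0.1029 0.1287] yaw 2.46 Ftool [-0.31  1.04 -1.67] Mtool [-0.366 -0.076 -0.126]
```

>>> {"name": "servo_tool", "arguments": {
  "deltas": [
    [0, 0.001, 0, 0, 0, 0.005, 10],
    [0, 0, 0, 0, 0, 0.005, 10],
    [0, 0, 0, 0, 0, 0.005, 10],
    [0, 0, 0, 0, 0, 0.004, 10]
  ]
}}

```text
t: 20.32
tool_pos: [0.6168, 0.1029, 0.1287]
eef_rot: [0.348, 0.937, -0.0, -0.0]
ft_force: [0.5, -0.3, 0.2]
finger_gap: 0.0146
gripper_force: 98.2
```

```bash
python3 -c "
from h import *
st()"
```

```text
t 20.32 p [0.6168 0.1029 0.1287] yaw 2.43 Ftool [-0.57  0.09 -0.17] Mtool [-0.009 -0.15  -0.103]
```

>>> {"name": "servo_tool", "arguments": {
  "deltas": [
    [0, 0, 0, 0, 0, 0.005, 10],
    [0, 0, 0, 0, 0, 0.005, 10],
    [0, 0, 0, 0, 0, 0.005, 10],
    [0, 0, 0, 0, 0, 0.004, 10]
  ]
}}

```text
t: 20.82
tool_pos: [0.6168, 0.103, 0.1287]
eef_rot: [0.362, 0.932, -0.0, -0.0]
ft_force: [0.0, -1.7, -0.8]
finger_gap: 0.0149
gripper_force: 98.0
```

```bash
python3 -c "
from h import *
st()"
```

```text
t 20.82 p [0.6168 0.103  0.1287] yaw 2.4002 Ftool [-1.18 -1.26  0.84] Mtool [ 0.123 -0.181 -0.134]
```

>>> {"name": "servo_tool", "arguments": {
  "deltas": [
    [-0.001, -0.001, 0, 0, 0, 0.005, 10],
    [0, 0, 0, 0, 0, 0.005, 10],
    [0, 0, 0, 0, 0, 0.005, 10],
    [0, 0, 0, 0, 0, 0.004, 10]
  ]
}}

```text
t: 21.32
tool_pos: [0.6169, 0.1029, 0.1288]
eef_rot: [0.376, 0.927, 0.0, -0.0]
ft_force: [0.4, 0.7, -1.4]
finger_gap: 0.0148
gripper_force: 97.9
```

```bash
python3 -c "
from h import *
st()"
```

```text
t 21.32 p [0.6169 0.1029 0.1288] yaw 2.3705 Ftool [0.19 0.81 1.38] Mtool [-0.149  0.063 -0.074]
```

>>> {"name": "servo_tool", "arguments": {
  "deltas": [
    [0, 0, 0, 0, 0, 0.005, 10],
    [0, 0, 0, 0, 0, 0.005, 10],
    [0, 0, 0, 0, 0, 0.005, 10],
    [0, 0, 0, 0, 0, 0.004, 10]
  ]
}}

```text
t: 21.82
tool_pos: [0.617, 0.1029, 0.1288]
eef_rot: [0.39, 0.921, 0.0, -0.0]
ft_force: [0.4, 0.3, -2.3]
finger_gap: 0.0151
gripper_force: 97.8
```

```bash
python3 -c "
from h import *
st()"
```

```text
t 21.82 p [0.617  0.1029 0.1288] yaw 2.3406 Ftool [-0.04  0.46  2.29] Mtool [-0.276  0.205 -0.113]
```

>>> {"name": "servo_tool", "arguments": {
  "deltas": [
    [0, 0, 0.001, 0, 0, 0.005, 10],
    [0, 0, 0, 0, 0, 0.005, 10],
    [0, 0, 0, 0, 0, 0.005, 10]
  ]
}}

```text
t: 22.2
tool_pos: [0.617, 0.1029, 0.1288]
eef_rot: [0.401, 0.916, 0.0, -0.0]
ft_force: [-0.1, 1.2, -0.8]
finger_gap: 0.0147
gripper_force: 97.9
```

```bash
python3 -c "
from h import *
st()
c=env.capture('side'); f=c['frame']; t=env.capture('top')
cv2.imwrite('pics/m6.png',np.hstack([cv2.resize(f[130:180,285:345],(480,400),interpolation=2),cv2.resize(t['frame'][140:190,365:405],(320,400),interpolation=2)]))
s,p,R=tool()
for x in(-.038,.038): print(proj(c,p+R.apply([x,0,.0416])))
"
```

```text
t 22.2 p [0.617  0.1029 0.1288] yaw 2.317 Ftool [0.92 0.75 0.84] Mtool [-0.259  0.325 -0.101]
[308.75727703 151.01667116]
[318.53373095 162.01064355]
```

View pics/m6.png

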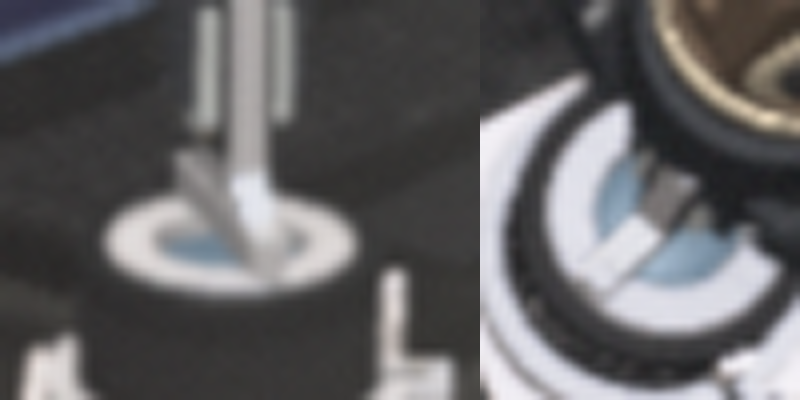

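>>> {"name": "servo_tool", "arguments": {
  "deltas": [
    [0, 0, 0, 0, 0, 0.005, 10],
    [0, 0, 0, 0, 0, 0.005, 10],
    [0, 0, 0, 0, 0, 0.005, 10]
  ]
}}

```text
t: 22.68
tool_pos: [0.6171, 0.1029, 0.1288]
eef_rot: [0.411, 0.911, 0.0, 0.0]
ft_force: [-0.3, 2.7, -0.5]
finger_gap: 0.0145
gripper_force: 98.0
```

```bash
python3 -c "
from h import *
st()"
```

```text
t 22.68 p [0.6171 0.1029 0.1288] yaw 2.2935 Ftool [2.21 1.58 0.52] Mtool [-0.394  0.463 -0.197]
```

>>> {"name": "servo_tool", "arguments": {
  "deltas": [
    [0.001, 0.001, 0, 0, 0, 0.004, 10],
    [0, 0, 0, 0, 0, 0.004, 10]
  ]
}}

```text
t: 22.92
tool_pos: [0.6171, 0.103, 0.1287]
eef_rot: [0.417, 0.909, -0.0, 0.0]
ft_force: [0.2, 0.7, -0.6]
finger_gap: 0.0149
gripper_force: 98.2
```

```bash
python3 -c "
from h import *
st()"
```

```text
t 22.93 p [0.6171 0.103  0.1287] yaw 2.2813 Ftool [0.41 0.63 0.59] Mtool [-0.203  0.237 -0.449]
```

>>> {"name": "servo_tool", "arguments": {
  "deltas": [
    [0, 0, 0, 0, 0, 0, 10],
    [0, 0, 0, 0, 0, 0, 10],
    [0, 0, 0, 0, 0, 0, 10]
  ]
}}

```text
t: 23.3
tool_pos: [0.6171, 0.103, 0.1288]
eef_rot: [0.417, 0.909, -0.0, 0.0]
ft_force: [-0.6, 0.2, 1.6]
finger_gap: 0.0148
gripper_force: 98.1
```

```bash
python3 -c "
from h import *
for _ in range(5): st(); env.capture('side')"
```

```text
t 23.3 p [0.6171 0.103  0.1288] yaw 2.2814 Ftool [ 0.54 -0.35 -1.57] Mtool [-0.169  0.191 -0.418]
t 23.35 p [0.617  0.103  0.1288] yaw 2.2813 Ftool [ 1.25  1.65 -0.24] Mtool [-0.152  0.225 -0.384]
t 23.4 p [0.617  0.103  0.1287] yaw 2.2813 Ftool [0.54 0.43 0.98] Mtool [-0.177  0.206 -0.416]
t 23.45 p [0.617  0.103  0.1287] yaw 2.2813 Ftool [ 0.53  0.01 -0.04] Mtool [-0.112  0.185 -0.453]
t 23.5 p [0.617  0.103  0.1287] yaw 2.2814 Ftool [0.59 1.43 0.37] Mtool [-0.131  0.184 -0.42 ]
```

>>> {"name": "servo_tool", "arguments": {
  "deltas": [
    [0, 0, 0, 0, 0, -0.008, 10],
    [0, 0, 0, 0, 0, -0.008, 10],
    [0, 0, 0, 0, 0, 0, 10]
  ]
}}

```text
t: 23.92
tool_pos: [0.617, 0.1029, 0.1287]
eef_rot: [0.406, 0.914, -0.0, 0.0]
ft_force: [0.3, 1.1, 0.6]
finger_gap: 0.0147
gripper_force: 98.1
```

```bash
python3 -c "
from h import *
st()"
```

```text
t 23.93 p [0.617  0.1029 0.1287] yaw 2.3062 Ftool [ 0.59  0.98 -0.65] Mtool [-0.029  0.032  0.039]
```

Unloaded; lift.

>>> {"name": "servo_tool", "arguments": {
  "deltas": [
    [0, 0, -0.01, 0, 0, 0, 10],
    [0, 0, -0.02, 0, 0, 0, 10],
    [0, 0, -0.05, 0, 0, 0, 10],
    [0, 0, -0.2, 0, 0, 0, 10],
    [0, 0, 0, 0, 0, 0, 10]
  ]
}}

```text
t: 24.55
tool_pos: [0.6187, 0.1033, 0.1889]
eef_rot: [0.406, 0.914, 0.002, 0.003]
ft_force: [1.3, 0.4, -1.6]
finger_gap: 0.0147
gripper_force: 98.0
```

```bash
python3 -c "
from h import *
st(); go([.4771,.3968,.1],.0821+np.pi)"
```

```text
t 24.55 p [0.6187 0.1033 0.1889] yaw 2.3064 Ftool [-0.54  1.24  1.59] Mtool [-0.096 -0.075  0.   ]
t 24.55 pos [0.6187 0.1033 0.1889] yaw 2.3064 d [1.5645 0.4575 0.4414] rot [ 0.0021  0.0036 -0.584 ] F [ 1.29  0.44 -1.58] M [ 0.009 -0.121 -0.   ] gap 0.0147 q [ 0.17  0.32  0.09  1.33 -0.    1.  ]
```

>>> {"name": "servo_tool", "arguments": {
  "deltas": [
    [0, 0, 0, 0, 0, -0.116, 10],
    [0, 0, 0, 0, 0, -0.117, 10],
    [0, 0, 0, 0, 0, -0.117, 10],
    [0, 0, 0, 0, 0, -0.117, 10],
    [0, 0, 0, 0, 0, -0.117, 10]
  ]
}}

```text
t: 25.18
tool_pos: [0.6168, 0.103, 0.1842]
eef_rot: [-0.044, 0.999, -0.0, -0.0]
ft_force: [0.3, -0.1, -1.4]
finger_gap: 0.0147
gripper_force: 97.9
```

```bash
python3 -c "
from h import *
go([.4771,.3968,.1],.0821+np.pi)"
```

```text
t 25.18 pos [0.6168 0.103  0.1842] yaw -3.0534 d [0.566  1.5249 0.4213] rot [-0.0001 -0.0005  0.0039] F [ 0.29 -0.07 -1.38] M [-0.012  0.05  -0.015] gap 0.0147 q [ 0.17  0.32  0.08  1.33 -0.    0.08]
```

>>> {"name": "servo_tool", "arguments": {
  "deltas": [
    [0.09, 0.24, 0, 0, 0, 0.004, 10],
    [0.1, 0.26, 0, 0, 0, 0, 10],
    [0.1, 0.26, 0, 0, 0, 0, 10],
    [0.1, 0.26, 0, 0, 0, 0, 10],
    [0.1, 0.26, 0, 0, 0, 0, 10]
  ]
}}

```text
t: 25.8
tool_pos: [0.4985, 0.3521, 0.1844]
eef_rot: [-0.038, 0.999, -0.0, -0.0]
ft_force: [0.3, 0.2, -0.9]
finger_gap: 0.0147
gripper_force: 98.0
```

>>> {"name": "servo_tool", "arguments": {
  "deltas": [
    [0.075, 0.24, 0, 0, 0, 0, 10],
    [0, 0, 0, 0, 0, 0, 10],
    [0, 0, 0.1, 0, 0, 0, 10],
    [0, 0, 0.1, 0, 0, 0, 10],
    [0, 0, 0, 0, 0, 0, 10]
  ]
}}

```text
t: 26.42
tool_pos: [0.4804, 0.3959, 0.1428]
eef_rot: [-0.038, 0.999, -0.001, -0.001]
ft_force: [0.4, -0.4, -1.0]
finger_gap: 0.0149
gripper_force: 98.2
```

```bash
python3 -c "
from h import *
go([.4771,.3968,.1],.0821+np.pi)"
```

```text
t 26.43 pos [0.4804 0.3959 0.1428] yaw -3.0665 d [0.0155 0.0064 0.2141] rot [-0.0016 -0.0019 -0.0045] F [ 0.45 -0.43 -1.04] M [0.025 0.016 0.053] gap 0.0149 q [ 0.69  0.33 -0.    1.24 -0.    0.61]
```

>>> {"name": "servo_tool", "arguments": {
  "deltas": [
    [0.015, 0.006, 0.1, 0, 0, -0.0045, 10],
    [0, 0, 0.12, 0, 0, 0, 10],
    [0, 0, 0, 0, 0, 0, 10],
    [0, 0, 0, 0, 0, 0, 10]
  ]
}}

```text
t: 26.92
tool_pos: [0.4786, 0.3985, 0.1021]
eef_rot: [-0.041, 0.999, 0.0, 0.001]
ft_force: [0.0, -0.6, -0.9]
finger_gap: 0.0148
gripper_force: 98.1
```

```bash
python3 -c "
from h import *
go([.4769,.3967,.0826],.0821+np.pi)"
```

```text
t 26.93 pos [0.4786 0.3985 0.1021] yaw -3.0592 d [ 0.0092 -0.0081  0.0975] rot [0.0004 0.0007 0.0002] F [ 0.05 -0.56 -0.9 ] M [ 0.062 -0.009  0.008] gap 0.0148 q [ 0.69  0.34 -0.08  1.15 -0.    0.61]
```

>>> {"name": "servo_tool", "arguments": {
  "deltas": [
    [0, 0, 0, 0, 0, 0, 10],
    [0, 0, 0, 0, 0, 0, 10]
  ]
}}

```text
t: 27.18
tool_pos: [0.4783, 0.3987, 0.1017]
eef_rot: [-0.041, 0.999, 0.0, 0.001]
ft_force: [0.0, 0.2, -1.1]
finger_gap: 0.0147
gripper_force: 98.1
```

```bash
python3 -c "
from h import *
go([.4769,.3967,.0826],.0821+np.pi)"
```

```text
t 27.18 pos [0.4783 0.3987 0.1017] yaw -3.0587 d [ 0.0081 -0.0095  0.0954] rot [0.0005 0.0008 0.0005] F [ 0.03  0.19 -1.07] M [ 0.01  -0.014  0.025] gap 0.0147 q [ 0.69  0.34 -0.08  1.15 -0.    0.61]
```

>>> {"name": "servo_tool", "arguments": {
  "deltas": [
    [0.008, -0.0095, 0.03, 0, 0, 0, 10],
    [0, 0, 0.02, 0, 0, 0, 10],
    [0, 0, 0, 0, 0, 0, 10]
  ]
}}

```text
t: 27.55
tool_pos: [0.4761, 0.3961, 0.09]
eef_rot: [-0.041, 0.999, -0.0, -0.0]
ft_force: [0.2, 0.4, -1.5]
finger_gap: 0.0149
gripper_force: 98.1
```

```bash
python3 -c "
from h import *
go([.4769,.3967,.0826],.0821+np.pi)"
```

```text
t 27.55 pos [0.4761 0.3961 0.09  ] yaw -3.0586 d [-0.0043  0.0024  0.0371] rot [-0.0004 -0.0006  0.0006] F [ 0.16  0.35 -1.54] M [0.015 0.068 0.001] gap 0.0149 q [ 0.69  0.34 -0.1   1.13  0.    0.61]
```

>>> {"name": "servo_tool", "arguments": {
  "deltas": [
    [-0.003, 0.002, 0.012, 0, 0, 0, 10],
    [0, 0, 0.012, 0, 0, 0, 10],
    [0, 0, 0.008, 0, 0, 0, 10],
    [0, 0, 0, 0, 0, 0, 10]
  ]
}}

```text
t: 28.05
tool_pos: [0.477, 0.3968, 0.0841]
eef_rot: [-0.041, 0.999, -0.0, -0.0]
ft_force: [0.3, -0.9, -1.4]
finger_gap: 0.0146
gripper_force: 98.1
```

```bash
python3 -c "
from h import *
go([.4769,.3967,.0826],.0821+np.pi)"
```

```text
t 28.05 pos [0.477  0.3968 0.0841] yaw -3.0586 d [ 0.0003 -0.0007  0.0077] rot [-0.0001 -0.0001  0.0006] F [ 0.27 -0.9  -1.41] M [0.045 0.048 0.034] gap 0.0146 q [ 0.69  0.35 -0.11  1.12  0.    0.61]
```

In the holes; lower the last 1.5 mm, then release.

>>> {"name": "servo_tool", "arguments": {
  "deltas": [
    [0, 0, 0.005, 0, 0, 0, 10],
    [0, 0, 0.004, 0, 0, 0, 10],
    [0, 0, 0, 0, 0, 0, 10]
  ]
}}

```text
t: 28.42
tool_pos: [0.4771, 0.3969, 0.0828]
eef_rot: [-0.041, 0.999, 0.0, 0.0]
ft_force: [-1.2, -1.3, 0.7]
finger_gap: 0.0149
gripper_force: 98.7
```

>>> {"name": "servo_tool", "arguments": {
  "deltas": [
    [0, 0, 0, 0, 0, 0, 18],
    [0, 0, 0, 0, 0, 0, 30],
    [0, 0, 0, 0, 0, 0, 50],
    [0, 0, 0, 0, 0, 0, 60],
    [0, 0, 0, 0, 0, 0, 60]
  ]
}}

```text
t: 29.05
tool_pos: [0.477, 0.3969, 0.0825]
eef_rot: [-0.041, 0.999, 0.0, -0.0]
ft_force: [0.4, 0.3, -0.5]
finger_gap: 0.06
gripper_force: 0.0
```

>>> {"name": "servo_tool", "arguments": {
  "deltas": [
    [0, 0, -0.1, 0, 0, 0, 60],
    [0, 0, -0.25, 0, 0, 0, 60],
    [0, 0, -0.25, 0, 0, 0, 60],
    [0, -0.3, 0, 0, 0, 0, 60],
    [0, -0.3, 0, 0, 0, 0, 60]
  ]
}}

```text
t: 29.68
tool_pos: [0.4873, 0.2767, 0.2033]
eef_rot: [-0.042, 0.999, 0.0, 0.001]
ft_force: [0.3, -0.3, -0.6]
finger_gap: 0.0601
gripper_force: 0.0
```

>>> {"name": "servo_tool", "arguments": {
  "deltas": [
    [0, -0.3, 0, 0, 0, 0, 60],
    [0, -0.3, 0, 0, 0, 0, 60],
    [0, 0, 0, 0, 0, 0, 60],
    [0, 0, 0, 0, 0, 0, 60]
  ]
}}

```text
t: 30.18
tool_pos: [0.4971, 0.1577, 0.2027]
eef_rot: [-0.041, 0.999, 0.0, 0.0]
ft_force: [-0.8, 0.5, 0.1]
finger_gap: 0.06
gripper_force: 0.0
```

```bash
python3 -c "
from h import *
st()
f=env.capture('side')['frame']; t=env.capture('top')['frame']
R=lambda a: cv2.resize(a,(400,300),interpolation=2)
cv2.imwrite('pics/m7.png',np.vstack([np.hstack([R(f[200:260,275:355]),R(cv2.imread('pics/avg_side.png')[200:260,275:355])]),np.hstack([R(t[195:255,230:310]),R(t[137:197,350:430])])]))
"
```

```text
t 30.18 p [0.4971 0.1577 0.2027] yaw -3.0595 Ftool [ 0.8   0.59 -0.08] Mtool [-0.02  -0.012 -0.013]
```

View pics/m7.png

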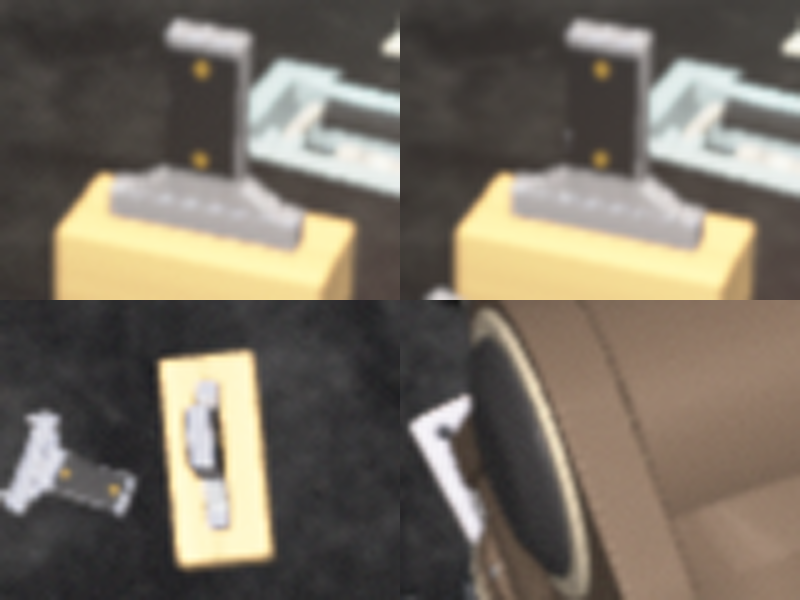

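```bash
python3 -c "
from cell import env
print(env.sign_off())"
```

```text
the job is handed in; nothing more can be done
None
```

The ring is home and nipped up to about 0.42 N m, and the spanner stands fully down in its stand as at the start. The job was handed in at about 30 s. One blemish is that the smaller look-alike spanner, not one of the listed things, now lies on its side where it seemed to stand at the start; I don't know why. I didn't check the listed bystanders again before handing in.

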